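# Tare the paint scale with the mixing pot on it

## Task

Set the empty white mixing pot gently and upright in the middle of the scale's pan and let go of it. Then, with the pot's weight on the scale, turn the black bar knob on the sloping dial until the dial's broad zero mark stands right at the tip of the needle, and let go. Leave the jar, the tub and the brush where they are.

Things in the scene. Friction and masses are not known exactly. Their poses are not given: they have to be found in the camera images.
- pot: empty open-topped white ceramic mixing pot, a plain upright cylinder: outside diameter 60 mm, height 95 mm, wall 4 mm, floor 8 mm thick, 0.25 to 0.55 kg (varies, not told). The only open vessel. Origin at the centre of its underside, z up. Lift it from above with a finger on either side of its outside.
- scale: grey scale, about 250 mm long and 156 mm wide, fixed. Sloping dial at its front (its -x, roughly towards the robot), round pan at its back. Origin under its middle on the table, x from dial to pan, z up. The grey body behind the dial is 95 mm high.
- pan: the scale's round steel pan, 124 mm diameter, 8 mm thick, flat, no rim. Origin at the centre of its top surface, 135 mm above the table when empty, about 150 mm behind the knob; z up, x as the scale's x. It sinks on a spring about 49 mm per kg (13 to 27 mm under the pot; stop at 30 mm).
- knob_grip (a point): where to grip the black bar knob (62 mm long, 18 wide, 36 high above the white 112 mm dial plate): on the dial's axis, 26 mm above the plate, 10 mm below the knob's top. Axes turn with the dial: x along the bar to the zero mark, y across the bar (squeeze along y), z out of the face along the axis, which leans 0.6 rad (34 degrees) from vertical to the scale's front.
- zero_mark (a point): outer end of the zero mark on the dial plate: a broad black line, 5 mm wide, 26 mm long, in line with one end of the bar knob (the other marks are thin ticks, one every 10 degrees). 58 mm from the dial's axis, 26 mm below knob_grip along the axis. It turns with the knob.
- needle_tip (a point): tip of the short dark steel needle (15 mm), pointing inwards, on the white ring round the dial plate; 58 mm from the dial's axis, level with zero_mark: the two points meet at zero. The knob does not move it; the pan does: empty, it stands 0.5 rad anticlockwise of the highest point of the face; it swings clockwise (seen facing the dial) by 0.5 to 1.2 rad under the pot.
- dial (a joint): angle of the dial plate with its bar knob, rad: 0 with the zero mark at the highest point of the face (away from the scale's front), growing clockwise seen facing the dial; starts between -0.9 and -0.25, stops at -1.6 and 1.6. Turns against a light steady friction of 0.07 N m and stays where it is left.
- jar: bystander: closed glass jar with a steel cap, 76 mm diameter, 135 mm high; origin at the centre of its underside
- tub: bystander: small closed tub with a white cap, 68 mm diameter, 70 mm high; origin at the centre of its underside
- brush: bystander: paint brush about 190 mm long lying on the table; origin under its middle, x along it

How it is judged:
On the way, in this order (a step that is already met when the one before it is completed fails the run):
1. the pot stands upright in the middle of the pan, let go and at rest (horizontal distance between pot and pan below 0.03 m and z of pot in the frame of pan between -0.005 and 0.005 m and angle between pot's own z axis and vertical below 0.1 rad and linear speed of pot below 0.02 m/s and contact force between the fingers and pot below 0.1 N), for 0.3 s.
2. with the pot on the pan, the zero mark is turned to the needle (all of step 1 and distance between needle_tip and zero_mark below 0.005 m), for 0.2 s.
At the end, for the whole second after the job is handed in: The pot stands upright (within 0.1 rad) and at rest on the pan, its centre within 30 mm of the pan's centre, and the dial's zero mark is within 5 mm (half a division) of the needle tip, the dial at rest (all of step 2 and velocity of joint dial between -0.05 and 0.05 rad/s); the robot touches nothing.
It fails at once if the jar, the tub or the brush is moved by more than 30 mm (distance of any of jar, tub, brush from where it was at the start of the episode above 0.03 m).
It fails at once if the pot is banged down or pressed on the pan with more than 25 N (contact force between pot and pan above 25 N).
It fails at once if the pot is tipped over by more than 0.6 rad (angle between pot's own z axis and vertical above 0.6 rad).
It also fails if it takes over 64 s, if anything falls off the work surface, if the arm or the gripper's body presses on something with over 40 N, if the wrist force passes 120 N, or if a joint passes its speed limit or range.

## Robot

A 7-joint arm with a two-finger parallel gripper is mounted at the origin on the work surface. World frame = base frame: x ahead of the robot, y to its left, z up, the work surface at z = 0. Lengths are in m, angles in rad, forces in N, time in s.
With the tool pointing down it reaches from about 0.425 to 0.925 m from the base axis. Payload 6.8 kg.
Tool frame: the origin (TCP) lies at the very end of the fingers, on their centre line; the grasp point (between the pads) lies 19 mm behind it (grip_point_offset is the distance from the TCP to the grasp point, in m); z points along the fingers, y is the line along which they close (so a half turn about z gives the same grasp; the last joint's range is limited). The gripper opens to 85 mm and grips with 20 to 120 N. Pads are 22 mm wide; open, the fingers measure 114 mm over their backs; the gripper's body (76 mm by 85 mm) begins 54 mm behind the grasp point. The pads swing forward as they close: fully open they stand 13 mm farther back than shut.
Start: joints at [-1.391, 0.477, 0.022, 1.555, -0.011, 1.109, -0.083], TCP at [0.192, 0.647, 0.231] pointing down, gripper open.
Joint ranges: [-2.96, 2.96], [-0.34, 2.1], [-1.41, 1.46], [0.24, 2.44], [-1.37, 4.51], [0.17, 1.92], [-2.96, 2.96]. Speed limits (rad/s): [2.39, 2.39, 3.14, 3.14, 3.14, 3.14, 3.14].

## Interface

Orientations are given as a unit quaternion [w, x, y, z].
In Python, from station import * gives the robot as it stands.
- The arm moves only by the tool carry_out, never from a script. Its argument "rows" is text: rows parted by semicolons, each of 4 numbers parted by spaces: the shift along the world's x, y, z in mm, then the turn about the world's z in degrees. In form: dx dy dz yaw; .... A call has 1 to 10 rows; each row shifts and turns the commanded pose from where the row before left it; what a row does not reach is not made up. A row lasts 1/8 s, in which the tool goes at most 62.5 mm and 10.7 degrees, less where a joint would pass 70% of its speed; a pose out of reach is approached as far as the arm can. A call is refused whole if a number of a shift passes 62.5 or a number of a turn 10.7, either way. A call with a gripper value outside its range is refused whole. "claw" is the finger opening in mm, from 0 to 85.4, set as the call begins (left out, the last holds). The fingers move at their own pace and stop on an object; "force" is the grip in N (left out, the last holds). Time passes only in rows, so rows that do not move let the fingers close. It gives the time, the measured TCP pose, the force, the opening and the grip force at its end, in the units of the state.
- get_obs(): the state, without advancing time (a new reading comes with each control period).
- read_camera(name): name is "side" or "top"; returns a dict with "img" (400x640x3 uint8, blue, green, red), "fov_y" (degrees; the focal length in pixels is half the picture's height over the tangent of half this angle, whatever the lens; pixels are square), "cx", "cy" (the principal point, pixels), "distortion" ([k1, k2, p1, p2, k3] as OpenCV has them; the pictures are not rectified), "world_to_cam" (4x4, takes a point from world to camera coordinates). Camera axes: x right, y up, looking along -z (the intrinsics and any distortion apply to the point x, -y, -z); pixel columns grow to the right and rows downward; lengths in m; the calibration is good to about 2 mm. A picture is of the moment at which its call begins. There is no depth.
- hand_in(): hands the job in; it is judged then, once.
Trained networks look in the newest picture that a camera, given by its name, has taken for a name from the list of things; names that differ only in an ending like _2 or _b are one class to them, and where a whole thing is asked for, a point or a joint stands for the part that bears it (a point fixed in the world has none). Each returns a list of dicts, best first, with "confidence" (0 to 1); they miss things now and then, are a little off and sometimes report something else, mostly with a low value. They report only what shows in the picture. A call takes as long as a camera call.
- recognise(camera, thing): "centre" ([column, row] in pixels, amid what is visible of it).
- outline_of(camera, thing): "pixels" (400x640 bool, what is visible of it) and "centre" ([column, row] in pixels, amid what is visible of it).
- place_of(camera, thing): "centre" ([column, row] in pixels: a listed point, or the origin of a listed thing).
The state is a dict: "t": time; "q": joint angles; "joint_vel": joint speeds; "joint_torque": joint torques, N m; "eef_pos": TCP position; "tool_rot": TCP orientation; "contact_force": force on the tool from outside, world axes, zero at the start; "torque": the same for the moment, N m; "gripper_width": opening from 0.0 (shut) to 1.0 (fully open); "grasp_force": force on a finger pad.
Only numpy, scipy, OpenCV 4.12 (cv2) and the standard library are available. Lean on these libraries where they do the work, as an engineer would, in place of code of your own. Each camera call takes 0.05 s, during which the arm holds its last target. There are 200 camera calls.

## Working session

There is one attempt and no reset: what is moved stays moved. The work goes in short steps, Python scripts to look and compute and a tool call to move; the robot and the scene stay as the last step left them, time stands still between calls to the robot, and variables do not carry over. Pictures are saved under pics/ and viewed, at most 10 in all, crops included, and the job is handed in when it is done.

Besides the shell and the picture viewer there is one more tool, called after "Call:" by a JSON object that holds its "method" and its "body", one argument or row to a line. carry_out: Moves the arm, as the interface text tells. Its arguments: {"type":"object","properties":{"rows":{"type":"string"},"claw":{"type":"number"},"force":{"type":"number"}},"required":["rows"]}

```bash
mkdir -p pics; cat > h.py <<'E'
from station import *
import numpy as np, cv2
def K(c):
    f=200/np.tan(np.radians(c["fov_y"])/2); return np.array([[f,0,c["cx"]],[0,f,c["cy"]],[0,0,1.]])
F=np.diag([1,-1,-1.])
def ray(c,px):
    n=cv2.undistortPoints(np.array([[px]],float),K(c),np.array(c["distortion"],float))[0,0]
    M=np.array(c["world_to_cam"]);R=M[:3,:3];o=-R.T@M[:3,3]
    d=R.T@(F@np.array([n[0],n[1],1.])); return o,d/np.linalg.norm(d)
def proj(c,P):
    M=np.array(c["world_to_cam"]);p=(np.atleast_2d(P)@M[:3,:3].T+M[:3,3])@F
    return cv2.projectPoints(p,np.zeros(3),np.zeros(3),K(c),np.array(c["distortion"],float))[0][:,0]
def onz(c,px,z):
    o,d=ray(c,px); return o+d*(z-o[2])/d[2]
def tri(rs):
    A=sum(np.eye(3)-np.outer(d,d) for o,d in rs);b=sum((np.eye(3)-np.outer(d,d))@o for o,d in rs);p=np.linalg.solve(A,b)
    return p,max(np.linalg.norm((np.eye(3)-np.outer(d,d))@(p-o)) for o,d in rs)
E
python3 - <<'E'
from h import *
np.set_printoptions(precision=4,suppress=True)
C={n:read_camera(n) for n in("side","top")}
for n in C: cv2.imwrite(f"pics/{n}0.png",C[n]["img"]); o,d=ray(C[n],(320,200)); print(n,o,d)
for t in "pot scale pan knob_grip zero_mark needle_tip jar tub brush".split():
    rs=[]
    for n in C:
        r=place_of(n,t)
        print(t,n,[(np.round(x["centre"],1),round(x["confidence"],2)) for x in r[:2]])
        if r: rs.append(ray(C[n],r[0]["centre"]))
    if len(rs)==2: print("   ",*tri(rs))
s=get_obs();print(s["t"],s["eef_pos"],s["tool_rot"])
E
```

```text
side [ 0.0722 -0.4152  0.5622] [ 0.5771  0.5542 -0.5998]
top [0.3242 0.035  0.9891] [ 0.2508  0.0157 -0.9679]
pot side [(array([367.3, 303.9]), 0.8)]
pot top [(array([401.6, 252.7]), 0.88)]
    [ 0.4462 -0.175  -0.0148] 0.00203862595419061
scale side [(array([304.6, 210.4]), 0.64)]
scale top []
pan side [(array([328. , 155.4]), 0.74)]
pan top [(array([305.2, 165.4]), 0.91)]
    [0.6302 0.0892 0.1316] 0.00232939584671401
knob_grip side [(array([278.8, 189.4]), 0.83)]
knob_grip top []
zero_mark side [(array([419.1, 262. ]), 0.68), (array([285.9, 168.9]), 0.67)]
zero_mark top [(array([278. , 202.4]), 0.63)]
    [ 0.6615  0.0186 -0.1289] 0.17452042881523097
needle_tip side []
needle_tip top [(array([287.9, 204.7]), 0.6), (array([192.7, 258.1]), 0.27)]
jar side [(array([460.8, 332.5]), 0.77)]
jar top [(array([459.5, 233.2]), 0.79)]
    [ 0.5029 -0.3327 -0.0056] 0.0026929602759026305
tub side [(array([418.4, 262.1]), 0.78)]
tub top [(array([412. , 200.1]), 0.65)]
    [ 0.5862 -0.1997  0.0093] 0.00041816257152478244
brush side [(array([190.7, 191. ]), 0.82)]
brush top [(array([190.9, 258.9]), 0.86)]
    [ 0.408   0.3895 -0.0012] 2.6226610587910442e-05
1.0 [0.1916 0.6472 0.2313] [-0.      0.1434  0.9897  0.    ]
```

View pics/side0.png

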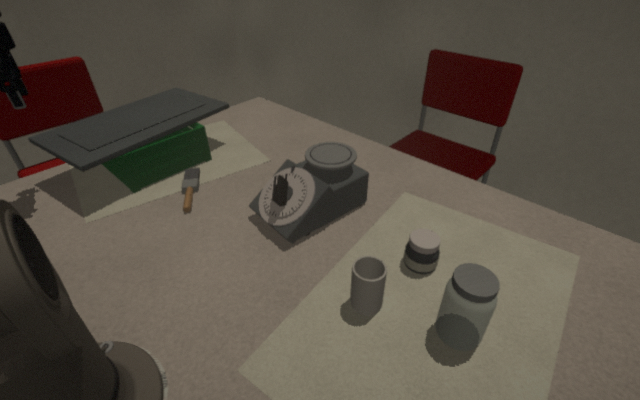

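View pics/top0.png

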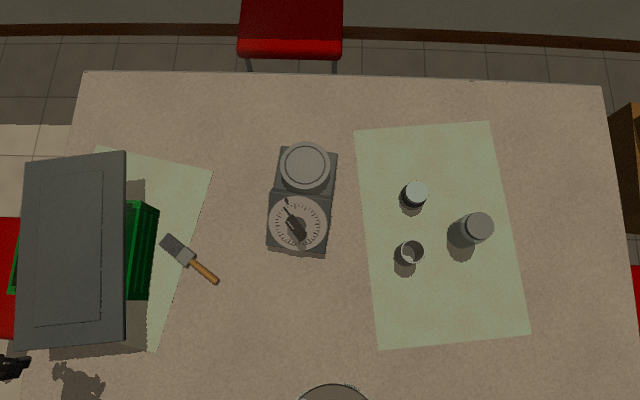

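```bash
python3 - <<'E'
from h import *
np.set_printoptions(precision=4,suppress=True)
C={n:read_camera(n) for n in("side","top")}
for a,b in [((228,105),(126,150)),((82,165),(125,342)),((35,137),(14,350))]:
    print("board",*tri([ray(C["side"],a),ray(C["top"],b)]))
a=cv2.resize(C["top"]["img"][135:265,250:350],None,fx=4,fy=4,interpolation=3)
b=cv2.resize(C["side"]["img"][135:235,245:345],None,fx=4,fy=4,interpolation=3)
b=cv2.copyMakeBorder(b,0,120,0,0,0)
cv2.imwrite("pics/c1.png",np.clip(np.hstack([a,b])*2.0,0,255).astype(np.uint8))
for n in C:
    r=outline_of(n,"pot")[0]["pixels"];ys,xs=np.nonzero(r);print(n,"pot",xs.min(),xs.max(),ys.min(),ys.max(),r.sum())
    # fit pot pose by silhouette IoU
    globals()[n]=r
from scipy.optimize import minimize
t=np.linspace(0,2*np.pi,40);ring=np.c_[.03*np.cos(t),.03*np.sin(t)]
def cost(p):
    s=0
    for n in C:
        P=np.vstack([np.c_[ring+p,0*t],np.c_[ring+p,0*t+.095]])
        h=cv2.convexHull((proj(C[n],P)*16).round().astype(np.int32))
        m=np.zeros((400*4,640*4),np.uint8);cv2.fillConvexPoly(m,(h/4).astype(np.int32),1)
        m=cv2.resize(m*255,(640,400),interpolation=cv2.INTER_AREA)/255.
        s+=np.abs(m-globals()[n]).sum()/globals()[n].sum()
    return s
r=minimize(cost,[.446,-.178],method="Nelder-Mead",options=dict(initial_simplex=[[.44,-.18],[.455,-.18],[.446,-.165]]));print(r.x,r.fun)
E
```

```text
board [0.6621 0.5434 0.1228] 0.0017335343833433754
board [0.2113 0.4673 0.1362] 0.0036078407976643666
board [0.181  0.7286 0.1276] 0.006848567750026256
side pot 350 386 256 315 1777
top pot 394 424 239 266 659
[ 0.4364 -0.1799] 0.13602379899547568
```

View pics/c1.png

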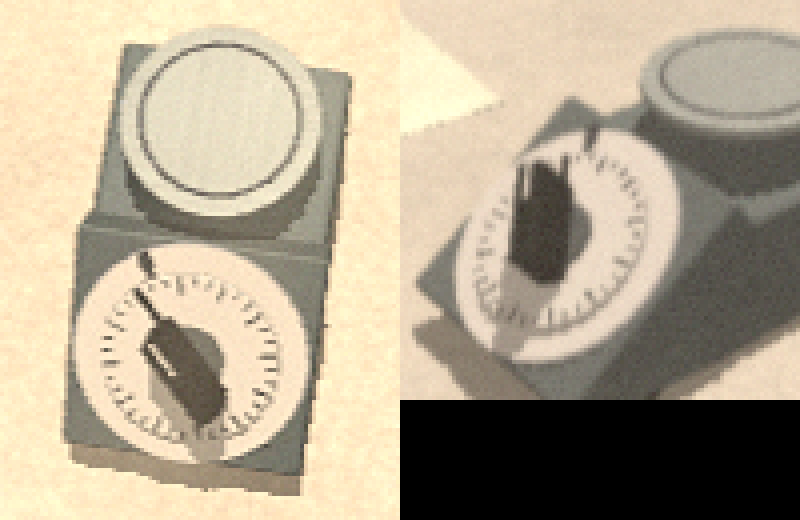

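```bash
cat >> h.py <<'E'
def model(p,na,pz=.135):
    x,y,psi,h,d,th=p
    R=np.array([[np.cos(psi),-np.sin(psi),0],[np.sin(psi),np.cos(psi),0],[0,0,1]])
    ax=np.array([-np.sin(.6),0,np.cos(.6)]);up=np.array([np.cos(.6),0,np.sin(.6)]);rt=np.array([0,-1.,0])
    g=np.array([-d,0,h]);pl=g-.026*ax
    f=lambda a,r:pl+r*(np.cos(a)*up+np.sin(a)*rt)
    w=lambda v:R@v+[x,y,0]
    return dict(pan=w(np.array([0,0,pz])),grip=w(g),zero=w(f(th,.058)),needle=w(f(na,.058)),ends=[w(f(th+k,.031)+.036*ax) for k in(0,np.pi)])
E
python3 - <<'E'
from h import *
from scipy.optimize import least_squares
np.set_printoptions(precision=4,suppress=True)
C={n:read_camera(n) for n in("side","top")}
O=[("side","pan",(328,155.4)),("top","pan",(305.2,165)),("side","grip",(278.8,189.4)),("top","zero",(284,207.5)),("side","zero",(285.9,172)),("top","needle",(287.9,204.6)),("side","needle",(292,172.5))]
def res(p):
    m=model(p,-.5)
    r=[proj(C[n],m[k])[0]-q for n,k,q in O]
    return np.r_[np.ravel(r),(p[4]-.15)/.002]
s=least_squares(res,[.63,.089,0,.12,.15,-.6],loss="soft_l1")
print(s.x);print(res(s.x).round(1))
m=model(s.x,-.5);print(m)
print([proj(C["top"],e)for e in m["ends"]],[proj(C["side"],e)for e in m["ends"]])
# pot rim check
t=np.linspace(0,2*np.pi,40)
for n in C:
  for p in[(.4364,-.1799),(.444,-.176)]:
    im=cv2.resize(C[n]["img"],None,fx=4,fy=4)
    P=np.c_[p[0]+.03*np.cos(t),p[1]+.03*np.sin(t),0*t+.095]
    a=proj(C[n],P);b=proj(C[n],P-[0,0,.095]);print(n,p,a.min(0),a.max(0),b.min(0),b.max(0))
x=C["top"]["img"][230:275,380:430];y=C["side"]["img"][250:325,340:395]
x=cv2.resize(x,None,fx=7,fy=7);y=cv2.resize(y,None,fx=7,fy=7)
z=np.zeros((525,735,3),np.uint8);z[:315,:350]=x;z[:,350:]=y
cv2.imwrite("pics/p1.png",np.clip(z*1.6,0,255).astype(np.uint8))
E
```

```text
[ 0.6289  0.0884 -0.0868  0.1046  0.15   -0.7467]
[ 0.8 -1.2 -0.4  1.2 -0.1 -0.1 -0.  -0.6 -0.1  0.9  1.  -0.3 -0.9 -0.4
  0. ]
{'pan': array([0.6289, 0.0884, 0.135 ]), 'grip': array([0.4795, 0.1014, 0.1046]), 'zero': array([0.5325, 0.1363, 0.1072]), 'needle': array([0.5384, 0.1242, 0.1119]), 'ends': [array([0.4944, 0.1212, 0.1257]), array([0.4533, 0.0825, 0.1001])]}
[array([[288.6641, 220.9991]]), array([[304.793 , 240.3625]])] [array([[277.0729, 175.1856]]), array([[275.4702, 199.6901]])]
side (0.4364, -0.1799) [351.531  255.9505] [386.8982 282.4298] [349.4746 290.8758] [381.9026 317.7591]
side (0.444, -0.176) [352.5733 252.6288] [387.5728 278.5434] [350.4511 287.4827] [382.5683 313.8355]
top (0.4364, -0.1799) [401.2007 238.6679] [426.0266 263.5453] [393.8773 244.0157] [416.4025 266.6237]
top (0.444, -0.176) [399.5401 235.5182] [424.3255 260.306 ] [392.3839 241.1488] [414.8753 263.6833]
```

View pics/p1.png

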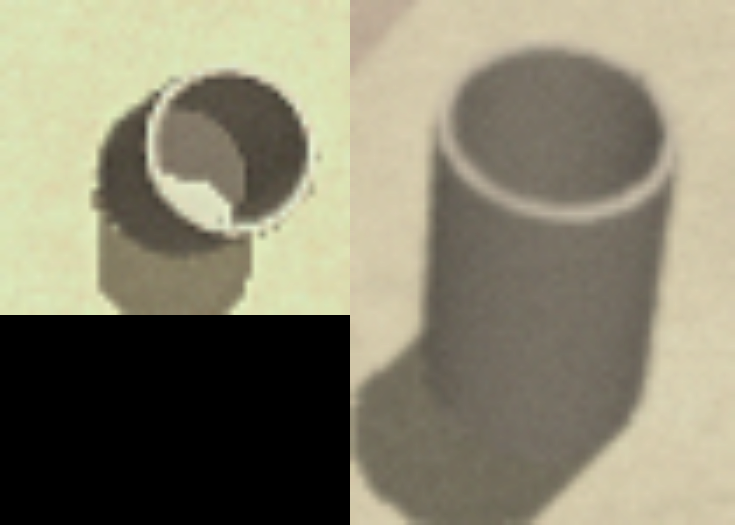

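Call:
{"method": "carry_out", "body": {
  "rows": "30 -25 25 4;46 -45 15 4;46 -45 0 4;46 -45 0 4.5;46 -45 0 0;46 -45 0 0;20 -55 0 0;20 -55 0 0;20 -55 0 0;20 -55 0 0",
  "claw": 85.4
}}

```text
t: 2.55
eef_pos: [0.5243, 0.1831, 0.2708]
tool_rot: [0.0, -0.0, 1.0, 0.0]
contact_force: [1.0, 1.2, 0.1]
gripper_width: 0.995
grasp_force: 0.0
```

Call:
{"method": "carry_out", "body": {
  "rows": "0 -55 0 0;-25 -55 0 0;-25 -55 0 0;-25 -55 -10 0;-20 -55 -30 0;0 0 0 0;0 0 0 0"
}}

```text
t: 3.42
eef_pos: [0.4303, -0.0869, 0.2324]
tool_rot: [0.0, -0.0, 1.0, 0.0]
contact_force: [0.0, 0.2, 0.2]
gripper_width: 0.999
grasp_force: 0.0
```

Call:
{"method": "carry_out", "body": {
  "rows": "3 -46 -10 0;3 -46 -20 0;0 0 -50 0;0 0 0 0"
}}

```text
t: 3.92
eef_pos: [0.4346, -0.1777, 0.1499]
tool_rot: [-0.003, -0.001, 1.0, 0.001]
contact_force: [0.1, 0.6, 0.4]
gripper_width: 0.998
grasp_force: 0.0
```

Call:
{"method": "carry_out", "body": {
  "rows": "0 0 -30 0;0 0 -30 0;0 0 -25 0;0 0 -12 0;0 0 0 0;0 0 0 0"
}}

```text
t: 4.68
eef_pos: [0.437, -0.1793, 0.0562]
tool_rot: [0.001, -0.0, 1.0, -0.0]
contact_force: [0.4, -0.2, -0.9]
gripper_width: 1.006
grasp_force: 0.0
```

Call:
{"method": "carry_out", "body": {
  "rows": "0 0 0 0;0 0 0 0;0 0 0 0;0 0 0 0;0 0 0 0;0 0 0 0",
  "claw": 50,
  "force": 35
}}

```text
t: 5.42
eef_pos: [0.4363, -0.1792, 0.0558]
tool_rot: [0.001, -0.0, 1.0, 0.0]
contact_force: [-1.0, 1.5, 6.8]
gripper_width: 0.679
grasp_force: 36.5
```

Call:
{"method": "carry_out", "body": {
  "rows": "0 0 10 0;0 0 20 0;0 0 30 0;0 0 30 0;0 0 0 0;0 0 0 0"
}}

```text
t: 6.18
eef_pos: [0.435, -0.179, 0.1442]
tool_rot: [-0.001, -0.0, 1.0, 0.0]
contact_force: [0.5, 0.2, -5.8]
gripper_width: 0.681
grasp_force: 39.4
```

```bash
python3 - <<'E'
from h import *
for n in("top","side"):
    c=read_camera(n);cv2.imwrite(f"pics/l{n}.png",c["img"]);r=place_of(n,"pot");print(n,r[:1], proj(c,[0.437,-.179,.09]))
print(get_obs()["contact_force"])
a=cv2.imread("pics/lside.png")[130:330,270:470]
cv2.imwrite("pics/lift.png",np.clip(cv2.resize(a,None,fx=2.5,fy=2.5)*1.7,0,255).astype(np.uint8))
E
```

```text
top [{'centre': [410.7, 252.0], 'confidence': 0.67}] [[412.74843618 251.00873823]]
side [{'centre': [366.1, 271.2], 'confidence': 0.91}] [[368.71745015 270.1989035 ]]
[-1.26553454 -0.06522509 -3.47978109]
```

View pics/lift.png

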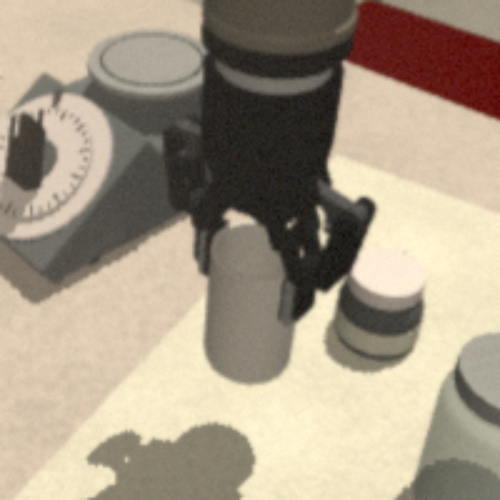

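Call:
{"method": "carry_out", "body": {
  "rows": "0 0 30 0;0 0 40 0;10 14 20 0;24 33 0 0;32 44 0 0;36 50 0 0;36 50 0 0;30 40 0 0;18 25 0 0;8 12 0 0"
}}

```text
t: 7.62
eef_pos: [0.6299, 0.0905, 0.2334]
tool_rot: [-0.001, -0.001, 1.0, -0.0]
contact_force: [-0.9, -2.0, -4.0]
gripper_width: 0.676
grasp_force: 40.1
```

Call:
{"method": "carry_out", "body": {
  "rows": "0 0 0 0;0 0 0 0;0 0 0 0"
}}

```text
t: 8.0
eef_pos: [0.6293, 0.0869, 0.2352]
tool_rot: [-0.0, 0.001, 1.0, -0.0]
contact_force: [-0.9, 0.6, -4.1]
gripper_width: 0.679
grasp_force: 40.1
```

```bash
python3 - <<'E'
from h import *
s=get_obs();print(s["eef_pos"],s["contact_force"])
for n in("top","side"):
    c=read_camera(n);r=place_of(n,"pot");e=s["eef_pos"];print(n,r[:1], proj(c,[e[0],e[1],e[2]-.056]))
E
```

```text
[0.62934056 0.08686085 0.23521319] [-0.92972882  0.61297589 -4.09609476]
top [] [[304.60064394 159.5283177 ]]
side [{'centre': [329.7, 138.1], 'confidence': 0.93}] [[329.53417396 137.50969871]]
```

Call:
{"method": "carry_out", "body": {
  "rows": "0 0 -12 0;0 0 -12 0;0 0 -8 0;0 0 -5 0;0 0 -3 0;0 0 -3 0;0 0 -3 0;0 0 -3 0;0 0 -3 0;0 0 0 0"
}}

```text
t: 9.45
eef_pos: [0.6299, 0.0887, 0.1829]
tool_rot: [0.0, -0.0, 1.0, 0.0]
contact_force: [-0.8, -0.2, -1.7]
gripper_width: 0.682
grasp_force: 40.2
```

Call:
{"method": "carry_out", "body": {
  "rows": "0 0 -2 0;0 0 -2 0;0 0 -2 0;0 0 0 0;0 0 0 0"
}}

```text
t: 10.07
eef_pos: [0.6299, 0.0886, 0.1771]
tool_rot: [0.0, -0.0, 1.0, 0.0]
contact_force: [0.2, 1.0, -1.4]
gripper_width: 0.679
grasp_force: 40.3
```

Call:
{"method": "carry_out", "body": {
  "rows": "0 0 -2 0;0 0 -2 0;0 0 -1 0;0 0 0 0;0 0 0 0"
}}

```text
t: 10.7
eef_pos: [0.6299, 0.0887, 0.1721]
tool_rot: [0.0, -0.0, 1.0, 0.0]
contact_force: [0.2, -0.1, 0.5]
gripper_width: 0.679
grasp_force: 40.4
```

Call:
{"method": "carry_out", "body": {
  "rows": "0 0 0 0;0 0 0 0;0 0 0 0"
}}

```text
t: 11.08
eef_pos: [0.6299, 0.0887, 0.172]
tool_rot: [0.0, -0.0, 1.0, 0.0]
contact_force: [0.6, 1.0, 0.9]
gripper_width: 0.68
grasp_force: 40.4
```

Call:
{"method": "carry_out", "body": {
  "rows": "0 0 0 0;0 0 0 0;0 0 0 0;0 0 0 0;0 0 0 0",
  "claw": 85.4
}}

```text
t: 11.7
eef_pos: [0.6298, 0.0886, 0.172]
tool_rot: [-0.0, -0.0, 1.0, 0.0]
contact_force: [-0.4, -0.7, -0.3]
gripper_width: 0.997
grasp_force: 0.0
```

Call:
{"method": "carry_out", "body": {
  "rows": "0 0 20 0;0 0 40 0;0 0 55 0;0 0 25 0;-30 30 0 0;-50 50 0 0;-60 50 0 0;-60 40 0 0;0 0 0 0;0 0 0 0"
}}

```text
t: 12.95
eef_pos: [0.4559, 0.2372, 0.3123]
tool_rot: [0.0, -0.0, 1.0, 0.0]
contact_force: [-0.2, 0.2, 0.6]
gripper_width: 1.002
grasp_force: 0.0
```

```bash
python3 - <<'E'
from h import *
print(get_obs()["eef_pos"])
C={n:read_camera(n) for n in("top","side")}
for n in C:
  for t in("pot","pan","zero_mark","needle_tip","knob_grip"):
    print(n,t,[(np.round(x["centre"],1),round(x["confidence"],2)) for x in place_of(n,t)[:2]])
a=cv2.resize(C["top"]["img"][135:265,250:350],None,fx=4,fy=4,interpolation=3)
b=cv2.resize(C["side"]["img"][110:240,245:345],None,fx=4,fy=4,interpolation=3)
cv2.imwrite("pics/c2.png",np.clip(np.hstack([a,b])*2.0,0,255).astype(np.uint8))
E
```

```text
[0.45585834 0.23721549 0.31229291]
top pot [(array([306.6, 165.6]), 0.56)]
top pan [(array([303.8, 171.2]), 0.96)]
top zero_mark [(array([282.9, 203. ]), 0.79)]
top needle_tip [(array([306., 206.]), 0.88)]
top knob_grip [(array([295.7, 229.9]), 0.57)]
side pot []
side pan [(array([327.3, 159.6]), 0.85)]
side zero_mark [(array([289.1, 172.1]), 0.66)]
side needle_tip [(array([305.9, 180.9]), 0.94)]
side knob_grip [(array([279.1, 187.5]), 0.94)]
```

View pics/c2.png

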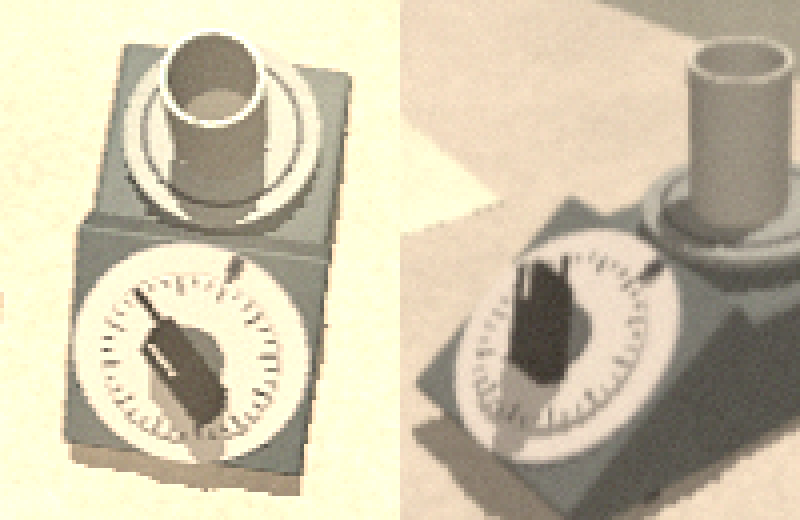

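```bash
cat > fit.py <<'E'
from h import *
from scipy.optimize import least_squares
np.set_printoptions(precision=4,suppress=True)
C={n:read_camera(n) for n in("side","top")}
PZ=.115
O=[("side","pan",(327.3,159.6)),("top","pan",(304.3,171.0)),("side","grip",(279,188.4)),("top","zero",(284,207.5)),("side","zero",(286,172)),("top","needle",(307.5,205.5)),("side","needle",(305.8,180)),
 ("top","n0",(287.9,204.6)),("side","n0",(292,172.5))]
def res(p):
    m=model(p[:6],p[6],PZ);m["n0"]=model(p[:6],-.5)["needle"]
    r=[proj(C[n],m[k])[0]-q for n,k,q in O]
    return np.r_[np.ravel(r),(p[4]-.15)/.002]
s=least_squares(res,[.63,.089,-.09,.105,.15,-.75,.2],loss="soft_l1")
print(s.x);print(res(s.x).round(1))
m=model(s.x[:6],s.x[6]);print(m,get_obs()["q"])
for a in(s.x[5],s.x[6]): print(np.degrees(np.arctan2(-np.sin(a),np.cos(.6)*np.cos(a))+s.x[2]))
np.save("fit.npy",s.x)
E
python3 fit.py
```

```text
[ 0.6279  0.0915 -0.0682  0.1046  0.1488 -0.7195  0.3762]
[ 0.3  1.6 -0.4 -1.7 -0.4  0.9 -0.  -0.7 -0.2  0.7  1.1 -0.3 -0.6 -0.5
  0.5 -0.1 -1.5 -0.5 -0.6]
{'pan': array([0.6279, 0.0915, 0.135 ]), 'grip': array([0.4795, 0.1016, 0.1046]), 'zero': array([0.5327, 0.1363, 0.1078]), 'needle': array([0.5371, 0.0763, 0.1136]), 'ends': [array([0.4944, 0.1211, 0.126 ]), array([0.4533, 0.083 , 0.0997])]} [-0.8212  0.133   0.2453  1.8468 -0.035   1.1659  1.0068]
42.80909947783885
-29.479228056808534
```

Call:
{"method": "carry_out", "body": {
  "rows": "6 -34 -10 10.7;6 -34 -30 10.7;6 -34 -40 10.7;5.5 -33.5 -40 10.7;0 0 -30 0;0 0 0 0;0 0 0 0",
  "claw": 34,
  "force": 20
}}

```text
t: 14.52
eef_pos: [0.4798, 0.1027, 0.1631]
tool_rot: [0.001, -0.365, 0.931, 0.0]
contact_force: [-0.5, 0.4, 1.5]
gripper_width: 0.403
grasp_force: 0.0
```

```bash
python3 - <<'E'
from h import *
s=get_obs();print(s["eef_pos"],s["tool_rot"],s["gripper_width"]*85.4,s["q"][6])
C={n:read_camera(n) for n in("top","side")}
a=cv2.resize(C["top"]["img"][165:265,250:350],None,fx=4,fy=4,interpolation=3)
b=cv2.resize(C["side"]["img"][135:235,235:335],None,fx=4,fy=4,interpolation=3)
cv2.imwrite("pics/c3.png",np.clip(np.hstack([a,b])*2.0,0,255).astype(np.uint8))
E
```

```text
[0.47984938 0.10270028 0.16307321] [ 7.41949508e-04 -3.65247946e-01  9.30909977e-01  3.58336918e-05] 34.41922825494058 2.0724490639700752
```

View pics/c3.png

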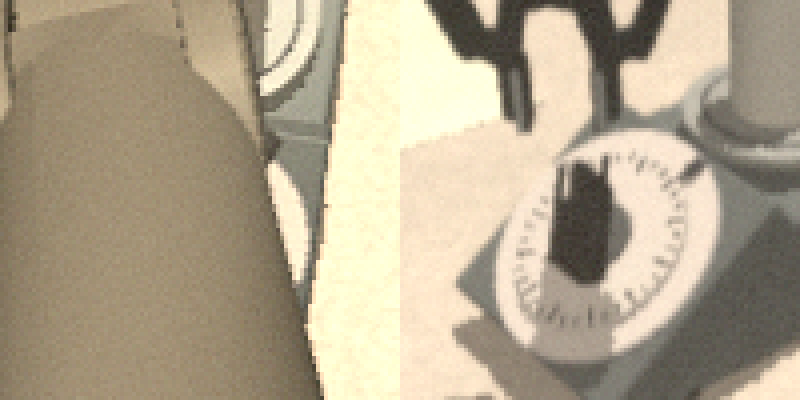

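Call:
{"method": "carry_out", "body": {
  "rows": "0 -1 -20 0;0 0 -20 0;0 0 -8 0;0 0 -5 0;0 0 0 0"
}}

```text
t: 15.25
eef_pos: [0.4794, 0.1012, 0.1094]
tool_rot: [0.0, -0.365, 0.931, 0.0]
contact_force: [-0.1, 1.1, -0.1]
gripper_width: 0.401
grasp_force: 0.0
```

Call:
{"method": "carry_out", "body": {
  "rows": "0 0 -5 0;0 0 -4 0;0 0 -3 0;0 0 0 0;0 0 0 0"
}}

```text
t: 15.88
eef_pos: [0.4792, 0.101, 0.097]
tool_rot: [0.0, -0.365, 0.931, -0.0]
contact_force: [-1.2, 0.4, 0.4]
gripper_width: 0.394
grasp_force: 0.0
```

Call:
{"method": "carry_out", "body": {
  "rows": "0 0 0 0;0 0 0 0;0 0 0 -4;0 0 0 -6;0 0 0 -6;0 0 0 -6;0 0 0 0",
  "claw": 25
}}

```text
t: 16.75
eef_pos: [0.4756, 0.1022, 0.0963]
tool_rot: [-0.003, -0.181, 0.983, 0.001]
contact_force: [-9.1, 6.3, 4.8]
gripper_width: 0.293
grasp_force: 4.8
```

```bash
cat > look.py <<'E'
from h import *
import sys
s=get_obs();print(s["eef_pos"],s["contact_force"],s["torque"],s["grasp_force"])
C={n:read_camera(n) for n in("top","side")}
for n in C:
  for t in("zero_mark","needle_tip"):
    print(n,t,[(np.round(x["centre"],1),round(x["confidence"],2)) for x in place_of(n,t)[:2]])
p=np.load("fit.npy")
for a in np.arange(-.7,.6,.1): print(round(a,1),proj(C["top"],model(np.r_[p[:5],a],0)["zero"])[0].round(1),proj(C["side"],model(np.r_[p[:5],a],0)["zero"])[0].round(1))
if len(sys.argv)>1:
  a=cv2.resize(C["top"]["img"][165:265,250:350],None,fx=4,fy=4,interpolation=3)
  b=cv2.resize(C["side"]["img"][135:235,235:335],None,fx=4,fy=4,interpolation=3)
  cv2.imwrite(sys.argv[1],np.clip(np.hstack([a,b])*2.0,0,255).astype(np.uint8))
E
python3 look.py pics/c4.png
```

```text
[0.47556198 0.10222215 0.09626439] [-9.05020424  6.31508259  4.78375563] [1.14028317 1.95946614 0.1641492 ] 4.847228808248474
top zero_mark [(array([307.5, 206.5]), 0.56)]
top needle_tip [(array([306.9, 205.4]), 0.67)]
side zero_mark [(array([290.7, 175.7]), 0.81)]
side needle_tip [(array([303.6, 182.1]), 0.81)]
-0.7 [284.3 206.6] [286.3 172.6]
-0.6 [286.3 205.4] [288.4 172.2]
-0.5 [288.4 204.5] [290.5 172. ]
-0.4 [290.6 203.7] [292.6 172. ]
-0.3 [292.8 203.1] [294.7 172.3]
-0.2 [295.2 202.8] [296.6 172.7]
-0.1 [297.5 202.7] [298.4 173.4]
-0.0 [299.9 202.8] [300.1 174.3]
0.1 [302.3 203.2] [301.7 175.4]
0.2 [304.6 203.7] [303.1 176.7]
0.3 [306.9 204.5] [304.4 178.2]
0.4 [309.1 205.5] [305.4 179.9]
0.5 [311.2 206.7] [306.3 181.7]
```

View pics/c4.png

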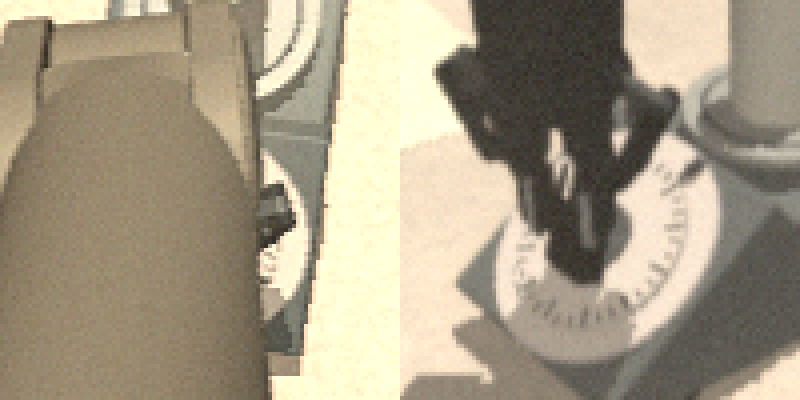

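Call:
{"method": "carry_out", "body": {
  "rows": "-3 1 2 0;0 1 2 0;0 0 0 0;0 0 0 0"
}}

```text
t: 17.55
eef_pos: [0.4758, 0.103, 0.1009]
tool_rot: [-0.0, -0.181, 0.984, 0.0]
contact_force: [-3.3, 3.0, -0.8]
gripper_width: 0.296
grasp_force: 1.9
```

Call:
{"method": "carry_out", "body": {
  "rows": "0 0 0 -5;0 0 0 -5;0 0 0 -5;0 0 0 0"
}}

```text
t: 18.05
eef_pos: [0.4749, 0.1043, 0.101]
tool_rot: [-0.001, -0.051, 0.999, 0.001]
contact_force: [-7.7, 5.0, 3.3]
gripper_width: 0.289
grasp_force: 3.9
```

```bash
python3 look.py |head -5
```

```text
[0.47488178 0.10427507 0.10095677] [-7.65256332  5.01260017  3.34751619] [1.16556504 1.4318088  0.1253824 ] 3.858460517367348
top zero_mark []
top needle_tip []
side zero_mark [(array([292.8, 171.8]), 0.65), (array([189.1, 190.2]), 0.37)]
side needle_tip [(array([303.5, 183.4]), 0.89)]
```

Call:
{"method": "carry_out", "body": {
  "rows": "0 0 0 -6;0 0 0 -6;0 0 0 -6;0 0 0 -6;0 0 0 0"
}}

```text
t: 18.98
eef_pos: [0.477, 0.105, 0.1017]
tool_rot: [0.001, 0.158, 0.987, 0.001]
contact_force: [-2.2, 7.4, 4.3]
gripper_width: 0.295
grasp_force: 3.1
```

```bash
python3 look.py pics/c5.png|head -5
```

```text
[0.47704318 0.10504428 0.10167822] [-2.20436889  7.42200622  4.32945537] [1.44960888 0.57507193 0.13397836] 3.0912114653619938
top zero_mark []
top needle_tip [(array([305.7, 203.3]), 0.57)]
side zero_mark [(array([304.1, 174.6]), 0.57)]
side needle_tip [(array([301.9, 178.3]), 0.58)]
```

View pics/c5.png

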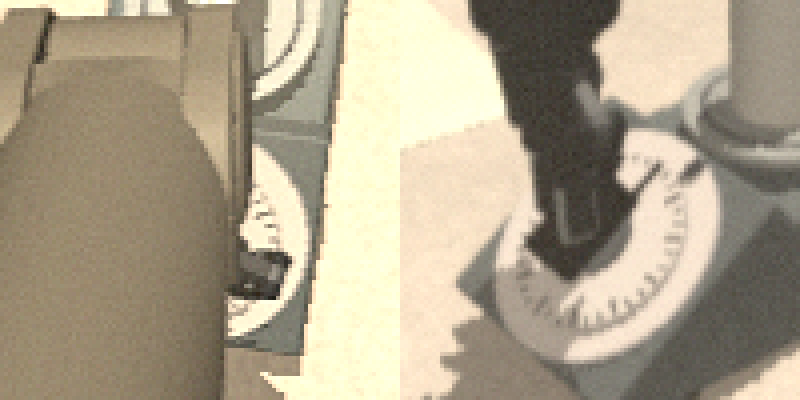

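Call:
{"method": "carry_out", "body": {
  "rows": "0 0 0 -5;0 0 0 -5;0 0 0 -4;0 0 0 0;0 0 0 0"
}}

```text
t: 19.9
eef_pos: [0.4778, 0.1059, 0.1021]
tool_rot: [0.001, 0.276, 0.961, 0.002]
contact_force: [-2.9, 7.8, 3.9]
gripper_width: 0.291
grasp_force: 4.1
```

```bash
python3 look.py pics/c6.png|head -5; python3 - <<'E'
import cv2,numpy as np
a=cv2.imread("pics/c6.png")[60:340,540:760]  # side dial
g=cv2.cvtColor(a,6)
s=cv2.resize(g,None,fx=.25,fy=.25,interpolation=cv2.INTER_AREA)[5:40,10:55]
for r in s[::1]: print("".join(" .:-=+*#%@"[::-1][min(9,int(v)//26)] for v in r))
E
```

```text
[0.47783872 0.10591503 0.10206911] [-2.91471387  7.78426459  3.86901216] [1.9780912  0.41114405 0.18482942] 4.140736298868433
top zero_mark [(array([304.8, 164.3]), 0.61), (array([301.7, 200.8]), 0.45)]
top needle_tip [(array([303.7, 203.5]), 0.75)]
side zero_mark [(array([305.6, 177.1]), 0.82), (array([306.6, 211.2]), 0.59)]
side needle_tip [(array([304.9, 181.3]), 0.67)]
###+........... ......    ...:::-=--:========
###+.......................::::-=--::========
###=.................. ....:::-==-:::========
##*:................. ....::::==-::::========
##*:..:--:.......... ....:::::==-:--=+++=====
##*:.:-===::... .......::-::::====+++++======
##*-:-=+===-:.......:::-=-::::+++++++++======
###===+++++==-:...::--====::::+*+++++++======
*##*++++=++++=-:::-=======-::-+**+++++++=====
*##*+++++=++++============-::=+**++++++++====
*##*+++++++++++=========++-::=+****++++++++==
*##**+++++==============+*+-:=++****+++++++++
*###*++==---::::::---===+**+=-++++***++++++++
####*=-:::..........:::-+***+=+++++*****+++++
####=::.... .. .... ...:-+***+++++++********+
###*-.  . . .    ..   ...:-+**++++
[... 185 characters left out ...]
*++++=====
####==.....:..-:.::.......::=*++++****+++++++
####==-......-:..:...... .-+**+--=++*****+***
####++=:.....:.....::....:=***=::=+++********
####+=++-.  ... .....:-::=+*+=:.:-=+=++******
####+=+*+:.. . .. ..:=+--+++=:...-=+++++*****
####**###+-....  ..-++-.:---:....:=+++++++***
##########+-.....:-++-.::-::. ....-=+++=++++*
###########+-...:=*+-..:.... . . .-=++++++=++
**#####%####+-.:=*+-..............:===+++++++
***##########+-=+=-..  .:... . ...:=+++++++++
#**####%######*+-:. ...::...... ..:=++=++++++
#+*######%#####=.. .  ....... .  .:=+++++++++
#+*###########*=..  .........  . .:=+++++++++
#+*######%####+:. .  .:::-:.. .  .:=++++++++=
#**######%###*-.. . .:--:::.   ...:=+=+++++++
```

Call:
{"method": "carry_out", "body": {
  "rows": "0 0 0 -3;0 0 0 -2;0 0 0 0;0 0 0 0;0 0 0 3;0 0 0 0"
}}

```text
t: 20.95
eef_pos: [0.4785, 0.1054, 0.1023]
tool_rot: [0.002, 0.293, 0.956, 0.002]
contact_force: [-1.1, 7.7, 5.2]
gripper_width: 0.293
grasp_force: 3.6
```

Call:
{"method": "carry_out", "body": {
  "rows": "0 0 0 0;0 0 0 0;0 0 0 0;0 0 10 0;0 0 20 0;0 0 40 0;0 0 40 0;-20 45 30 0;-20 50 0 0;0 50 0 0",
  "claw": 34
}}

```text
t: 22.2
eef_pos: [0.435, 0.2493, 0.2422]
tool_rot: [-0.0, 0.294, 0.956, 0.001]
contact_force: [-0.0, -0.1, -0.2]
gripper_width: 0.399
grasp_force: 0.0
```

```bash
python3 look.py pics/c7.png
```

```text
[0.43497693 0.24925417 0.24224636] [-0.00399623 -0.05903667 -0.23339626] [-0.06181699 -0.0401685  -0.00483898] 0.0
top zero_mark [(array([305.7, 203.4]), 0.91)]
top needle_tip [(array([308.1, 204.2]), 0.57)]
side zero_mark [(array([306.1, 179.8]), 0.67)]
side needle_tip [(array([302.4, 184.4]), 0.73), (array([303.4, 211.9]), 0.37)]
-0.7 [284.3 206.6] [286.3 172.6]
-0.6 [286.3 205.4] [288.4 172.2]
-0.5 [288.4 204.5] [290.5 172. ]
-0.4 [290.6 203.7] [292.6 172. ]
-0.3 [292.8 203.1] [294.7 172.3]
-0.2 [295.2 202.8] [296.6 172.7]
-0.1 [297.5 202.7] [298.4 173.4]
-0.0 [299.9 202.8] [300.1 174.3]
0.1 [302.3 203.2] [301.7 175.4]
0.2 [304.6 203.7] [303.1 176.7]
0.3 [306.9 204.5] [304.4 178.2]
0.4 [309.1 205.5] [305.4 179.9]
0.5 [311.2 206.7] [306.3 181.7]
```

View pics/c7.png

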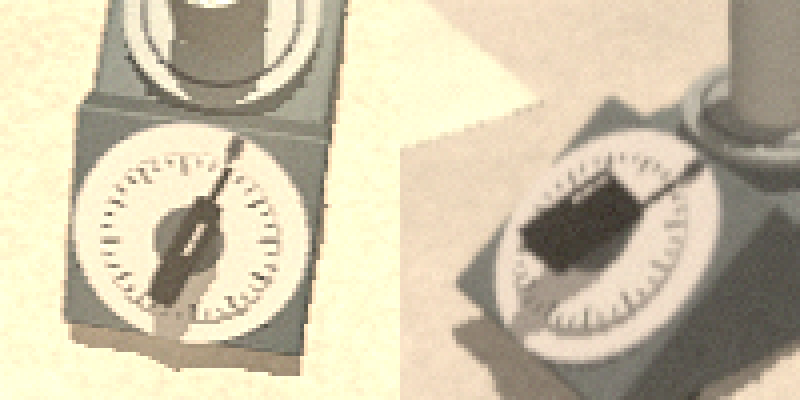

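```bash
cat > polar.py <<'E'
from h import *
p=np.load("fit.npy")
for n in("top","side"):
    cs=[read_camera(n) for _ in range(4)];im=np.mean([cv2.cvtColor(c["img"],6) for c in cs],0).astype(np.float32)
    A=np.arange(0,.75,.01)
    for nm,rs in(("mark",[.038,.042,.046,.05,.054]),("needle",[.062,.065,.068,.071])):
        out=[]
        for r in rs:
            P=[]
            for a in A:
                q=model(np.r_[p[:5],a],a);c0=(model(np.r_[p[:5],0],0)["zero"]+model(np.r_[p[:5],0],np.pi)["needle"])/2
                P.append(c0+(q["zero"]-c0)*r/.058)
            u=proj(cs[0],np.array(P)).astype(np.float32)
            v=cv2.remap(im,u[:,0],u[:,1],cv2.INTER_LINEAR).ravel()
            w=np.clip(np.percentile(v,60)-v-12,0,None);k=v.argmin();w[np.abs(np.arange(len(A))-k)>14]=0
            out.append((round(r*1e3),round(float((w*A).sum()/w.sum()),3),int(v.min()),int(np.median(v))))
        print(n,nm,out)
E
python3 polar.py
```

```text
top mark [(38, 0.304, 43, 124), (42, 0.31, 44, 124), (46, 0.324, 49, 116), (50, 0.323, 49, 109), (54, 0.318, 96, 117)]
top needle [(62, 0.311, 61, 124), (65, 0.303, 56, 124), (68, 0.309, 55, 124), (71, 0.306, 57, 121)]
side mark [(38, 0.331, 56, 110), (42, 0.341, 55, 111), (46, 0.346, 57, 108), (50, 0.351, 48, 93), (54, 0.354, 68, 100)]
side needle [(62, 0.366, 50, 111), (65, 0.354, 44, 112), (68, 0.354, 46, 112), (71, 0.348, 51, 106)]
```

Call:
{"method": "carry_out", "body": {
  "rows": "0 0 0 0;0 0 0 0;0 0 0 0;0 0 0 0"
}}

```text
t: 23.4
eef_pos: [0.4361, 0.248, 0.241]
tool_rot: [-0.0, 0.294, 0.956, -0.0]
contact_force: [-0.1, 0.8, -0.5]
gripper_width: 0.403
grasp_force: 0.0
```

```bash
python3 -c "
from station import *
print(hand_in())"
```

```text
the job is handed in; nothing more can be done
None
```

The job is handed in, with no verdict returned: the pot is standing near the middle of the pan, the zero mark is about 0.01 rad (under 1 mm) from the needle by the camera images, and the arm is clear of everything.

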